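# Tighten the pivot nut of a TV swivel stand with an adjustable wrench

## Robot

A 6-joint arm with a two-finger parallel gripper is mounted at the origin on the work surface. World frame = base frame: x ahead of the robot, y to its left, z up, the work surface at z = 0. Lengths are in mm, angles in rad, forces in N, time in s.
With the tool pointing down it reaches from about 400 to 925 mm from the base axis. Payload 12.5 kg.
Tool frame: the origin (TCP) lies on the centre line of the jaws, within the pads' length; the fingertips stand 8 mm ahead of it and the grasp point (between the pads) lies 11 mm behind it; z points along the fingers, x is the direction in which the jaws open and shut, and the axes are right-handed (so a half turn about z gives the same grasp; the last joint's range is limited). The gripper opens to 95 mm and grips with 3 to 60 N. Pads are 20 mm wide; open, the fingers measure 119 mm over their backs; the gripper's body (75 mm by 180 mm) begins 59 mm behind the grasp point.
Start: joints at [1.105, 0.491, 1.559, -0, 1.092, -0.106], TCP at [220.04, 585.006, 191.861] pointing down, gripper open.
Joint ranges: [-3.1, 3.1], [-0.84, 2.19], [0.05, 2.79], [-1.13, 4.28], [0.06, 2.93], [-2.69, 2.69]. Speed limits (rad/s): [2.22, 2.22, 2.79, 3.14, 3.14, 3.14].

## Interface

Orientations are given as [roll, pitch, yaw] about the fixed x, y, z axes, in that order (R = Rz(yaw) Ry(pitch) Rx(roll)).
In Python, from cell import env gives the robot as it stands. The module is installed in compiled form; this text tells all that it offers.
- The arm moves only by the tool send_rows, never from a script. Its argument "moves" is a list that holds one entry, the list of rows, each a list of 6 numbers: the shift along the tool's x, y, z as a fraction of full scale, then the turn, a rotation vector about the tool's x, y, z as a fraction of full scale. A call has 1 to 12 rows; each row is the pose to reach, as a shift and turn from the pose commanded when the call began, along the tool's axes at that moment; what a row does not reach only later rows make up. Full scale, the value 1, is 0.3 m for a shift and 90 degrees for a turn. A row lasts 1/12 s, in which the tool goes at most 41.7 mm and 7.16 degrees, less where a joint would pass 70% of its speed; a pose out of reach is approached as far as the arm can. A call with a number of a shift or a turn outside -1 to 1 is refused whole. A call with a gripper value outside its range is refused whole. "grip" is the gripper's target within -1 to 1 (shut at 1, half-way at 0, fully open at -1), set as the call begins (left out, the last holds). The fingers move at their own pace and stop on an object; the grip force is fixed at half the most. Time passes only in rows, so rows that repeat a pose let the fingers close. It gives the time, the measured TCP pose, the force and the opening at its end, in the units of the state.
- env.state(): the state, without advancing time (a new reading comes with each control period).
- env.read_camera(name): name is "scene" or "top" or "wrist"; returns a dict with "image" (420x560x3 uint8, red, green, blue), "mtx" (3x3 intrinsics, pixels), "T" (4x4, takes a point from camera to world coordinates); the wrist camera has in their place "mount" (4x4, takes a point from camera to tool coordinates, whose origin is the TCP and whose axes are the tool frame's). Camera axes: x right, y up, looking along -z (the intrinsics and any distortion apply to the point x, -y, -z); pixel columns grow to the right and rows downward; lengths in mm; the calibration is good to about 2 mm. A picture is of the moment at which its call begins: read the wrist's pose just before it. There is no depth.
- env.job_done(): hands the job in, once; it reports no verdict.
Trained networks look in the newest picture that a camera, given by its name, has taken for a name from the list of things; names that differ only in an ending like _2 or _b are one class to them, and where a whole thing is asked for, a point or a joint stands for the part that bears it (a point fixed in the world has none). Each returns a list of dicts, best first, with "confidence" (0 to 1); they miss things now and then, are a little off and sometimes report something else, mostly with a low value. They report only what shows in the picture. A call takes as long as a camera call. They do not tell look-alikes from the thing itself.
- env.look_for(camera, thing): "xy" ([column, row] in pixels, amid what is visible of it).
- env.outline_of(camera, thing): "region" (420x560 bool, what is visible of it) and "xy" ([column, row] in pixels, amid what is visible of it).
The state is a dict: "t": time; "joints": joint angles; "qvel": joint speeds; "tau": joint torques, N m; "eef_pos": TCP position; "tcp_rot": TCP orientation; "ft_force": force on the tool from outside, world axes, zero at the start; "moment": the same for the moment, N m; "opening": opening from 0.0 (shut) to 1.0 (fully open).
Only numpy, scipy, OpenCV 4.12 (cv2) and the standard library are available. Lean on these libraries where they do the work, as an engineer would, in place of code of your own. Each camera call takes 0.05 s, during which the arm holds its last target. There are 200 camera calls.

## Task

The television swivel stand lies upside down and its pivot nut has only been run down by hand. Put the adjustable wrench over the nut, roll its worm until the jaws fit the nut snugly, with no more than a millimetre of play, then turn the nut clockwise with the wrench until it stops. Let go and leave the wrench lying on the nut; keep the fingers off the nut itself, and leave the book, the tape and the mug alone.

Things in the scene. Friction and masses are not known exactly. Their poses are not given: they have to be found in the camera images.
- stand: Television swivel stand lying upside down, fixed: wooden top board 300 x 340 x 18 mm, bearing, wooden base board 300 x 300 mm (upper face 44 mm above the table), in its middle a round steel pivot plate 160 mm across (upper face 49 mm above the table), near the base board's corners four rubber feet 40 mm high, 132 mm out along x and y. Origin: under the centre, on the table.
- nut_center (a point): Centre of the hexagonal pivot nut, half-way up. The nut lies on the pivot plate in the middle of the stand: 30 mm across flats, 34.6 mm across corners, 14 mm high; its bolt, 20 mm thick, stands 8 mm above it. z is up; y is square to a pair of flats and x points to a corner (the pattern repeats every 60 degrees).
- nut (a joint): Turn of the nut, rad: grows clockwise seen from above and is 0 at the hard stop, where the nut is tight. It starts at -0.9 to -0.55 and takes about 0.25 N m (3 N across the handle) to turn before the stop. At the stop, more than about 8 N across the handle at handle_grip begins to force the jaws open.
- wrench: Adjustable wrench of bare steel, about 0.33 kg, 180 mm long, lying flat right way up. x is the way the jaws open and z is up. Head and jaws 13 mm thick; the fixed jaw is on the +y side. It balances about 45 mm behind jaw_seat. Origin on its underside, 60 mm to -x and 5 mm to -y of jaw_seat.
- jaw_seat (a point): Point of the wrench where the centre of a fitted 30 mm nut lies, half-way up the jaws (6.5 mm above the underside). The fixed jaw's face is 15 mm from it to +y, the throat's floor 20 mm to -x, the moving jaw's face (gap - 15 mm) to -y; both jaws end 11 to 14 mm to +x. x is the way the jaws open.
- handle_grip (a point): Place to hold the handle: on its middle line, half-way up (6.5 mm above the wrench's underside), 91 mm from jaw_seat (90.6 mm to the wrench's -x, 10.9 mm to -y). Its x runs along the handle to the head (15 degrees counter-clockwise of the wrench's x), y across it, z up. The handle is 22 mm wide and 9 mm thick, its underside 2 mm above the wrench's, straight and free from 15 mm in front of this point to 55 mm behind.
- worm_top (a point): Highest point of the knurled worm: a roller across the wrench (axis along the wrench's y), 17 mm in diameter and 18 mm long, in a window of the head 44 mm behind jaw_seat (and 1 mm to -y). Its top is 17.5 mm above the wrench's underside and 4.5 mm above the head, so it can be rolled by a fingertip kept pressed on it (10 to 15 N; with less it slips) and drawn along x, several strokes if need be. x is the way the jaws open.
- jaw (a joint): Gap between the jaws, m. Moves only with the worm, which locks it: 1 mm for each radian of worm (17 mm of travel of its surface closes 2 mm). It starts at 34 to 36.5 mm. Drawing the top of the worm forward, to the wrench's +x (towards the jaws), closes them; that takes about 5 N along x. On the nut the jaws stop at 30 mm and the worm stops rolling.
- tape: Roll of packing tape 100 mm across, 48 mm high, lying flat, to leave alone. Origin under its centre.
- mug: White mug 80 mm across, 92 mm high, to leave alone. Origin under its centre.
- book: Hardback book 105 x 150 x 30 mm lying beyond the work, to leave alone. Origin under its centre.
Things that resemble listed ones, but are neither listed nor needed, are in the scene too. Of the things shaped like the wrench, the steel one is meant.

How it is judged:
By the outcome, as a careful person would: the job done as asked, in the order asked, and still so for the second after the job is handed in, with the robot touching nothing.
It also fails if it takes over 66 s, if anything falls off the work surface, if the arm or the gripper's body presses on something with over 40 N, if the wrist force passes 120 N, or if a joint passes its speed limit or range.

## Working session

There is one attempt and no reset: what is moved stays moved. The work goes in short steps, Python scripts to look and compute and a tool call to move; the robot and the scene stay as the last step left them, time stands still between calls to the robot, and variables do not carry over. Pictures are saved under pics/ and viewed, about 8 in all and at most 12, crops included, and the job is handed in when it is done.

Besides the shell and the picture viewer there is one more tool, called after "Call:" as name(argument=value, ...), one argument or row to a line, values as JSON. send_rows: Moves the arm, as the interface text tells. Its arguments: {"type":"object","properties":{"moves":{"type":"array","items":{"type":"array","items":{"type":"array","items":{"type":"number"}}}},"grip":{"type":"number"}},"required":["moves"]}

```bash
mkdir -p pics
cat > h.py <<'E'
import numpy as np, cv2
from cell import env
from scipy.spatial.transform import Rotation as R
def snap(cam):
    s=env.state(); c=env.read_camera(cam)
    if cam=="wrist":
        T=np.eye(4);T[:3,:3]=R.from_euler('xyz',s['tcp_rot']).as_matrix() if len(np.shape(s['tcp_rot']))==1 else s['tcp_rot'];T[:3,3]=s['eef_pos']
        c['T']=T@c['mount']
    return c
def ray(c,p):
    K=c['mtx'];d=np.array([(p[0]-K[0,2])/K[0,0],-(p[1]-K[1,2])/K[1,1],-1.])
    return c['T'][:3,3],c['T'][:3,:3]@d
def at(c,p,z):
    o,d=ray(c,p);return o+d*(z-o[2])/d[2]
def tri(obs):
    A=np.zeros((3,3));b=np.zeros(3)
    for c,p in obs:
        o,d=ray(c,p);d=d/np.linalg.norm(d);M=np.eye(3)-np.outer(d,d);A+=M;b+=M@o
    return np.linalg.solve(A,b)
def proj(c,X):
    q=np.linalg.inv(c['T'])@np.append(X,1);K=c['mtx']
    return np.array([K[0,2]+K[0,0]*q[0]/-q[2],K[1,2]-K[1,1]*q[1]/-q[2]])
def save(c,n): cv2.imwrite('pics/'+n+'.png',c['image'][:,:,::-1])
E
python3 - <<'E'
from h import *
print(env.state())
I={}
for cam in ("top","scene","wrist"):
    c=snap(cam);I[cam]=c;save(c,cam+'0');print(cam,[k for k in c],c['T'][:3,3].round(),c['mtx'].round(1).tolist())
    for t in ("stand","nut_center","wrench","jaw_seat","handle_grip","worm_top","tape","mug","book"):
        print(t,[(np.round(d['xy']).tolist(),round(d['confidence'],2),at(c,d['xy'],50).round()[:2].tolist()) for d in env.look_for(cam,t)[:3]])
cv2.imwrite('pics/a.png',cv2.resize(np.hstack([I['top']['image'],I['scene']['image']])[:,:,::-1],None,fx=.714,fy=.714,interpolation=cv2.INTER_AREA))
E
```

```text
{'t': 0.0, 'joints': array([ 1.10542263e+00,  4.91543397e-01,  1.55945768e+00, -2.81434395e-05,
        1.09170005e+00, -1.05625315e-01]), 'qvel': array([-7.94876252e-04, -8.59002053e-04, -9.73050352e-05,  7.67902634e-04,
        1.12200572e-03,  8.67749889e-04]), 'tau': array([ 2.84691254e-03, -6.12626910e+01, -2.58173704e+01,  6.92936475e-02,
        4.82453650e-02, -1.10187218e-04]), 'eef_pos': array([219.90087478, 584.74417988, 191.26897028]), 'tcp_rot': array([-3.14150061e+00,  1.10493481e-03,  1.21106098e+00]), 'ft_force': array([ 0.67311434, -0.13070161,  0.05451084]), 'moment': array([0.00679623, 0.00575441, 0.04194747]), 'opening': 0.9997731007731595}
top ['image', 'mtx', 'T'] [ 426. -123. 1269.] [[442.4, 0.0, 283.7], [0.0, 442.4, 205.4], [0.0, 0.0, 1.0]]
stand [([178.0, 215.0], 0.75, [501.0, 191.0])]
nut_center [([179.0, 214.0], 0.64, [506.0, 189.0])]
wrench [([397.0, 188.0], 0.91, [576.0, -415.0]), ([319.0, 212.0], 0.76, [511.0, -199.0]), ([311.0, 290.0], 0.72, [297.0, -176.0])]
jaw_seat [([308.0, 292.0], 0.91, [291.0, -167.0]), ([321.0, 214.0], 0.88, [504.0, -204.0]), ([4
[... 945 characters left out ...]
6.0]), ([234.0, 142.0], 0.86, [340.0, -408.0]), ([181.0, 195.0], 0.8, [631.0, -358.0])]
handle_grip [([237.0, 143.0], 0.95, [337.0, -401.0]), ([308.0, 170.0], 0.69, [343.0, -144.0]), ([252.0, 210.0], 0.68, [577.0, -166.0])]
worm_top [([179.0, 190.0], 0.96, [618.0, -374.0]), ([308.0, 174.0], 0.9, [358.0, -134.0]), ([253.0, 202.0], 0.87, [550.0, -184.0])]
tape [([338.0, 348.0], 0.81, [820.0, 212.0])]
mug [([258.0, 291.0], 0.71, [790.0, 6.0])]
book [([193.0, 267.0], 0.94, [812.0, -153.0])]
wrist ['image', 'mtx', 'mount', 'T'] [158. 610. 385.] [[362.6, 0.0, 282.5], [0.0, 362.6, 212.4], [0.0, 0.0, 1.0]]
stand []
nut_center []
wrench []
jaw_seat []
handle_grip []
worm_top []
tape []
mug []
book []
```

View pics/top0.png

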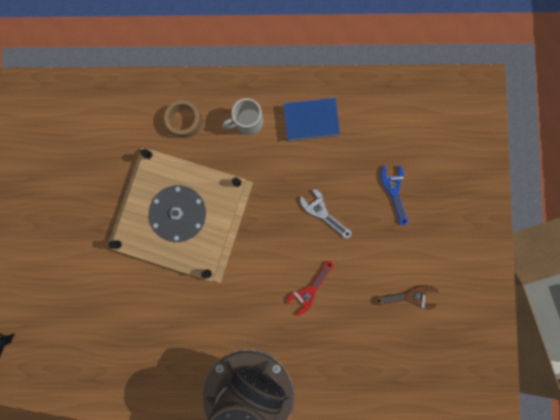

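View pics/scene0.png

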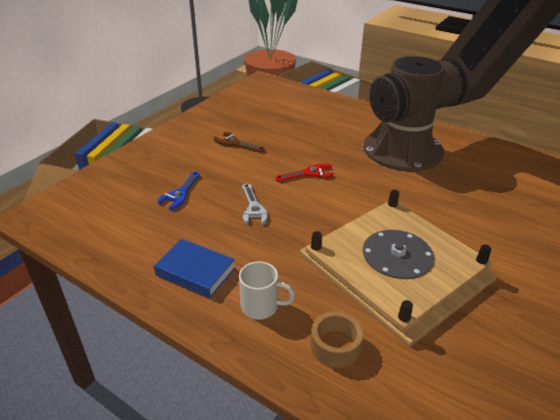

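Top view: the steel wrench is at about (325,214), head up-left near (316,203) and handle end at (348,236). The stand's nut is at (177,213). The red, blue and brown wrenches are look-alikes. I'll move over the nut first, then on to the wrench.

```bash
cat >> h.py <<'E'
def mv(x,y,z,yaw,ref=None):
    """fractions for a tool-down target from current pose (measured), yaw in rad"""
    s=env.state();R0=R.from_euler('xyz',s['tcp_rot']) if ref is None else R.from_euler('xyz',ref[1]);p0=s['eef_pos'] if ref is None else np.array(ref[0])
    R1=R.from_euler('xyz',[np.pi,0,yaw]);d=R0.inv().apply(np.array([x,y,z])-p0)/300;r=(R0.inv()*R1).as_rotvec()/(np.pi/2)
    print('row',d.round(4).tolist(),r.round(4).tolist(),'rows needed',np.ceil(np.linalg.norm(d)*300/41.7),np.ceil(np.linalg.norm(r)*90/7.16))
E
python3 - <<'E'
from h import *
c=env.read_camera('wrist');print(c['mount'].round(3))
mv(440,200,260,1.211)
mv(430,170,260,0.5)
E
```

```text
[[ 1.00000e+00 -0.00000e+00 -1.00000e-03  1.44400e+00]
 [-0.00000e+00 -9.71000e-01 -2.40000e-01 -6.71500e+01]
 [-1.00000e-03  2.40000e-01 -9.71000e-01 -1.93192e+02]
 [ 0.00000e+00  0.00000e+00  0.00000e+00  1.00000e+00]]
row [-0.943, 1.1381, -0.2272] [0.0, -0.0, -0.0] rows needed 11.0 1.0
row [-1.0483, 1.1421, -0.2273] [-0.0, -0.0, 0.4526] rows needed 12.0 6.0
```

Call:
send_rows(
  moves=[
    [[-0.2, 0.2, -0.1, 0, 0, 0], [-0.4, 0.4, -0.2, 0, 0, 0], [-0.6, 0.6, -0.2, 0, 0, 0], [-0.8, 0.8, -0.2, 0, 0, 0], [-0.95, 1, -0.2, 0, 0, 0], [-0.95, 1, -0.2, 0, 0, 0], [-0.95, 1, -0.2, 0, 0, 0], [-0.95, 1, -0.2, 0, 0, 0], [-0.95, 1, -0.2, 0, 0, 0], [-0.95, 1, -0.2, 0, 0, 0], [-0.95, 1, -0.2, 0, 0, 0], [-0.95, 1, -0.2, 0, 0, 0]],
  ],
)

```text
t: 2.55
eef_pos: [401.5, 210.8, 252.1]
tcp_rot: [3.141, -0.0, 1.207]
ft_force: [-0.7, 0.5, -0.2]
opening: 1.001
```

```bash
cat > nut.py <<'E'
from h import *
import sys,pickle
n=sys.argv[1];s=env.state();print(s['t'],s['eef_pos'],s['tcp_rot'],s['qvel'].round(3))
c=snap('wrist');save(c,n)
o=env.outline_of('wrist','nut_center');l=env.look_for('wrist','nut_center')
for d in o[:2]: print('outl',d['xy'],d['confidence'],d['region'].sum(),at(c,d['xy'],56))
for d in l[:2]: print('look',d['xy'],d['confidence'],at(c,d['xy'],56))
pickle.dump((c,o[:1],l[:1]),open(n+'.pkl','wb'))
print(env.state()['t']);u=np.array(l[0]['xy']).astype(int)
cr=c['image'][max(0,u[1]-50):u[1]+50,max(0,u[0]-60):u[0]+60];cv2.imwrite('pics/%s_c.png'%n,cv2.resize(cr[:,:,::-1],None,fx=6,fy=6,interpolation=cv2.INTER_CUBIC))
E
python3 nut.py n1
python3 -c "
from h import *
mv(440,-180,260,1.211)"
```

```text
2.55 [401.48672626 210.8421214  252.13304324] [ 3.14102413e+00 -4.61141675e-04  1.20680524e+00] [ 0.067  0.008  0.006  0.009 -0.002  0.038]
outl [302.7, 273.3] 0.86 506 [505.44932247 198.164312    56.        ]
look [302.0, 271.9] 0.92 [503.5318242  198.00549947  56.        ]
2.7
row [-1.1807, 0.5855, -0.0277] [-0.0001, -0.0001, 0.0004] rows needed 10.0 1.0
```

View pics/n1_c.png

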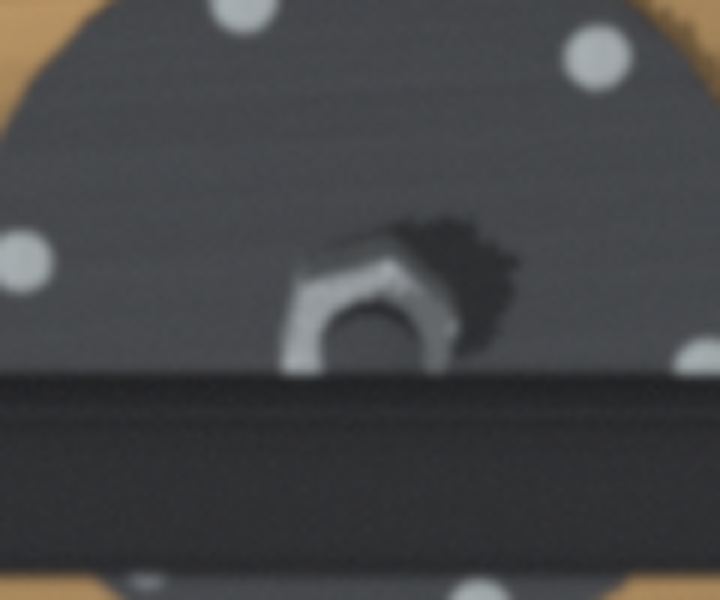

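The crop shows the nut half hidden by the gripper bar below row 277, so I'll place the nut higher in the picture.

Call:
send_rows(
  moves=[
    [[0.03, 0.12, 0.06, 0, 0, 0], [0.05, 0.24, 0.12, 0, 0, 0], [0.05, 0.34, 0.17, 0, 0, 0], [0.05, 0.34, 0.17, 0, 0, 0], [0.05, 0.34, 0.17, 0, 0, 0], [0.05, 0.34, 0.17, 0, 0, 0]],
  ],
)

```text
t: 3.2
eef_pos: [500.3, 191.9, 200.7]
tcp_rot: [-3.141, 0.0, 1.213]
ft_force: [-0.4, 0.3, 0.6]
opening: 1.001
```

```bash
python3 nut.py n2
python3 -c "
from h import *
mv(485,-235,200,1.211);mv(485,-235,200,0.5)"
```

```text
3.2 [500.28003524 191.94535516 200.72379061] [-3.14072018e+00  3.10085504e-04  1.21256501e+00] [ 0.004 -0.025  0.003 -0.002 -0.002 -0.002]
outl [288.1, 198.4] 0.93 961 [505.15023896 197.56302638  56.        ]
look [289.0, 198.0] 0.6 [505.08610796 198.49883792  56.        ]
3.35
row [-1.3501, 0.4504, 0.0048] [0.0005, -0.0005, 0.001] rows needed 11.0 1.0
row [-1.3501, 0.4504, 0.0048] [0.0003, -0.0006, 0.4536] rows needed 11.0 6.0
```

View pics/n2_c.png

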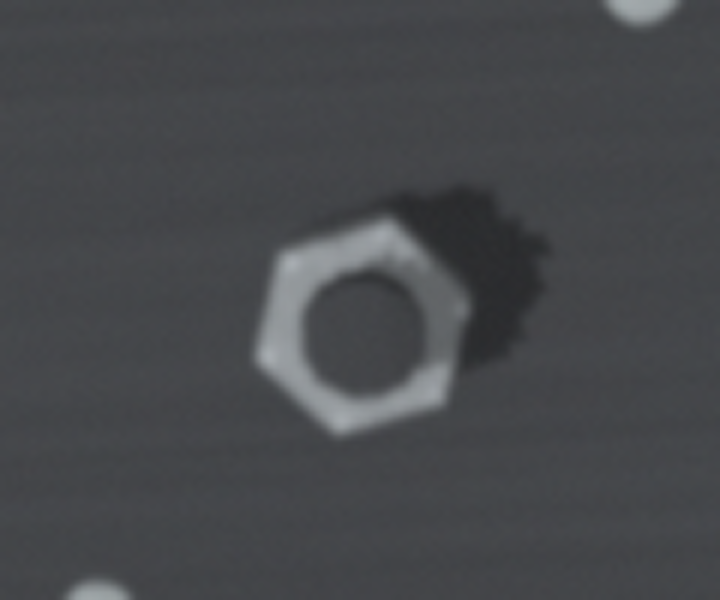

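The nut is clear: a hexagon with crop corners (388,220), (465,310), (442,403), (340,433), (260,355), (288,258). I'll fit these and move on to the wrench.

Run:
```python
from h import *
import pickle
c,o,l=pickle.load(open('n2.pkl','rb'));c1=pickle.load(open('n1.pkl','rb'))
P=np.array([(388,220),(465,310),(442,403),(340,433),(260,355),(288,258)])
px=P/6+[229,148]-0.42
X=np.array([at(c,p,63) for p in px])[:,:2];m=X.mean(0);d=X-m
print(m,np.hypot(*d.T).round(1),(np.degrees(np.arctan2(d[:,1],d[:,0]))%60).round(1))
# plate edges for check: scale implies height
```

```text
[507.93442747 197.5377409 ] [17.8 16.  16.9 16.9 16.7 16.4] [27.7 21.2 26.1 26.9 23.1 25.3]
```

Call:
send_rows(
  moves=[
    [[-0.13, 0.04, 0, 0, 0, 0.07], [-0.26, 0.08, 0, 0, 0, 0.14], [-0.39, 0.12, 0, 0, 0, 0.21], [-0.52, 0.16, 0, 0, 0, 0.28], [-0.65, 0.2, 0, 0, 0, 0.35], [-0.78, 0.25, 0, 0, 0, 0.42], [-0.9, 0.3, 0, 0, 0, 0.45], [-1, 0.34, 0, 0, 0, 0.45], [-1, 0.38, 0, 0, 0, 0.45], [-1, 0.42, 0, 0, 0, 0.45], [-1, 0.45, 0, 0, 0, 0.45], [-1, 0.45, 0, 0, 0, 0.45]],
  ],
)

```text
t: 4.35
eef_pos: [523.0, -137.6, 201.2]
tcp_rot: [3.141, -0.001, 0.505]
ft_force: [-0.4, -0.1, -0.4]
opening: 0.997
```

```bash
python3 -c "
from h import *
s=env.state();print(s['eef_pos'],s['tcp_rot'],s['joints'])
mv(485,-235,200,0.5)"
```

```text
[ 523.04361788 -137.58172064  201.24381012] [ 3.14055891e+00 -9.90716781e-04  5.04593845e-01] [-3.79426781e-01  3.60835957e-01  1.75458344e+00  1.29506474e-04
  1.02474571e+00 -8.84087290e-01]
row [-0.268, 0.2229, 0.0041] [0.0007, -0.0006, 0.0029] rows needed 3.0 1.0
```

Call:
send_rows(
  moves=[
    [[-0.12, 0.11, 0.03, 0, 0, 0], [-0.27, 0.22, 0.05, 0, 0, 0], [-0.27, 0.22, 0.1, 0, 0, 0], [-0.27, 0.22, 0.1, 0, 0, 0], [-0.27, 0.22, 0.1, 0, 0, 0]],
  ],
)

```text
t: 4.77
eef_pos: [482.1, -234.2, 170.5]
tcp_rot: [-3.14, 0.0, 0.503]
ft_force: [-0.2, 0.7, 0.6]
opening: 1.0
```

```bash
cat > wr.py <<'E'
from h import *
import sys,pickle
n=sys.argv[1];s=env.state();print(s['t'],s['eef_pos'],s['tcp_rot'])
c=snap('wrist');save(c,n);r={'c':c}
for t,z in (("jaw_seat",6.5),("handle_grip",6.5),("worm_top",17.5)):
    r[t]=env.look_for('wrist',t)
    for d in r[t][:2]: print(t,np.round(d['xy'],1),round(d['confidence'],2),at(c,d['xy'],z+(float(sys.argv[2]) if len(sys.argv)>2 else 0)).round(1))
pickle.dump(r,open(n+'.pkl','wb'))
E
python3 wr.py w1
```

```text
4.7667 [ 482.08952044 -234.24054314  170.53485939] [-3.14031448e+00  4.82917775e-04  5.03009104e-01]
jaw_seat [138.4  48.4] 0.86 [ 303.1 -179.5    6.5]
jaw_seat [ 22.7 218.3] 0.86 [ 264.  -384.1    6.5]
handle_grip [329.9 191. ] 0.97 [ 523.7 -208.9    6.5]
handle_grip [ 26.1 219.4] 0.93 [ 267.4 -383.5    6.5]
worm_top [ 22.4 221.5] 0.97 [ 270.6 -380.9   17.5]
worm_top [544.5 232.6] 0.73 [ 730.4 -140.9   17.5]
```

View pics/w1.png

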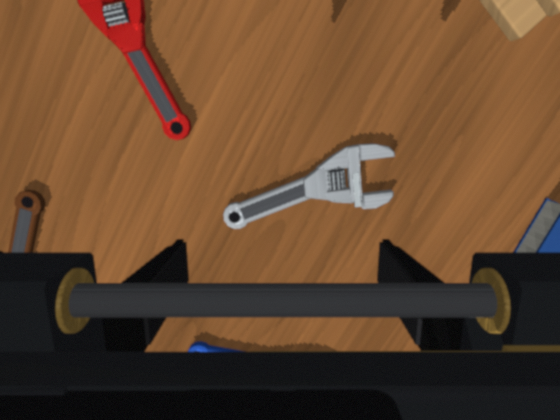

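Run:
```python
from h import *
im=cv2.imread('pics/w1.png');cr=im[135:230,220:400];cv2.imwrite('pics/w1c.png',cv2.resize(cr,None,fx=4.4,fy=4.4,interpolation=cv2.INTER_CUBIC))
```

```text
(no output)
```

View pics/w1c.png

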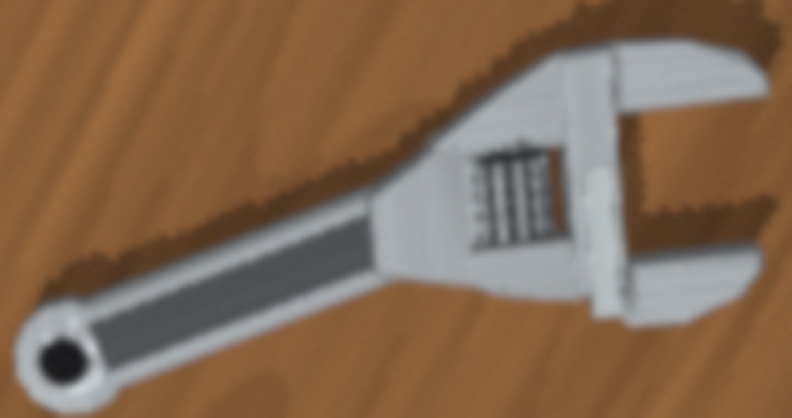

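Run:
```python
from h import *
import pickle
c=pickle.load(open('w1.pkl','rb'))['c']
W=lambda x,y,z: at(c,(x/4.4+220-.39,y/4.4+135-.39),z)[:2]
a,b=W(95,346,11),W(370,242,11);h=W(63,360,11)
f1,f2=W(622,112,13),W(768,95,13);m1,m2=W(630,265,13),W(762,245,13)
ang=lambda p,q:np.degrees(np.arctan2(*(q-p)[::-1]))
print('handle',a,b,ang(a,b),'hole',h,'jaw faces',ang(f1,f2),ang(m1,m2))
th=np.radians((ang(f1,f2)+ang(m1,m2)+ang(a,b)-15)/3);x=np.array([np.cos(th),np.sin(th)]);y=np.array([-x[1],x[0]])
print('theta',np.degrees(th),'gap',((f1+f2-m1-m2)/2)@y)
throat=(f1+m1)/2; fy=(f1+f2)/2
# seat: throat +20 x, fixed face -15 y ; tip: f2 ~ +11..14
seat=x*(throat@x+20)+y*(fy@y-15);print('seat',seat,'tip x',(f2-seat)@x,(m2-seat)@x)
s=W(512,198,17.5);print('worm',s,(s-seat)@x,(s-seat)@y)
hg=seat-90.6*x-10.9*y;hx=np.array([np.cos(th+np.radians(15)),np.sin(th+np.radians(15))]);hy=np.array([-hx[1],hx[0]])
print('grip from seat',hg,'offset of hg from measured handle line',(hg-a)@hy,'hole behind',(h-hg)@hx,(h-hg)@hy)
g=hg+3*hx
print('grip pt',g)
yaw=th+np.radians(15)+np.pi/2
for k in (0,-np.pi): print(yaw+k);mv(*g,60,yaw+k)
print(env.state()['joints'])
```

```text
handle [ 456.39123961 -270.84457363] [ 499.38530882 -219.74920449] 49.92115082026618 hole [ 451.50243412 -277.29478339] jaw faces 35.482725981309805 37.671314296192385
theta 36.02506369925612 gap 33.64374921371192
seat [ 557.90805385 -168.56739099] tip x 12.239239670553818 9.178061836942007
worm [ 520.85383438 -195.45876391] -45.78383064883478 0.04437391324449891
grip from seat [ 491.04513268 -230.66827481] offset of hg from measured handle line -1.6705670066648608 hole behind -61.12001658898679 1.4141726019167038
grip pt [ 492.9320738  -228.33601127]
2.4613516893867535
row [0.0355, 0.0001, 0.3718] [0.0008, 0.0002, -1.245] rows needed 3.0 16.0
-0.6802409642030396
row [0.0355, 0.0001, 0.3718] [0.0002, -0.0007, 0.755] rows needed 3.0 10.0
[-5.72938390e-01  3.89169506e-01  1.80015616e+00  2.28807457e-04
  9.51218330e-01 -1.07884358e+00]
```

Zoomed crop: hole at (63,360), fixed jaw face at y≈104, moving jaw face at y≈255, worm at (512,198). The sizes agree with the text: tip 12 mm, worm −46 mm, hole −61 mm. I'll descend to the handle.

Call:
send_rows(
  moves=[
    [[0.02, 0, 0.1, 0, 0, 0.08], [0.035, 0, 0.2, 0, 0, 0.16], [0.035, 0, 0.3, 0, 0, 0.24], [0.035, 0, 0.37, 0, 0, 0.32], [0.035, 0, 0.37, 0, 0, 0.4], [0.035, 0, 0.37, 0, 0, 0.48], [0.035, 0, 0.37, 0, 0, 0.56], [0.035, 0, 0.37, 0, 0, 0.64], [0.035, 0, 0.37, 0, 0, 0.72], [0.035, 0, 0.37, 0, 0, 0.75], [0.035, 0, 0.37, 0, 0, 0.75], [0.035, 0, 0.37, 0, 0, 0.75]],
  ],
)

```text
t: 5.97
eef_pos: [492.6, -228.8, 60.2]
tcp_rot: [-3.141, -0.001, -0.671]
ft_force: [-0.6, -0.4, 0.2]
opening: 0.998
```

```bash
python3 -c "
from h import *
s=env.state();print(s['eef_pos'],s['tcp_rot'],s['qvel'].round(3))
mv(492,-228,10,-0.69)
c=snap('wrist');save(c,'g1')"
```

```text
[ 492.6185624  -228.76070608   60.20736759] [-3.14139990e+00 -6.90194416e-04 -6.70536607e-01] [-0.006  0.002  0.001  0.    -0.002 -0.016]
row [-0.0033, -0.0007, 0.1674] [-0.0001, -0.0004, 0.0124] rows needed 2.0 1.0
```

View pics/g1.png

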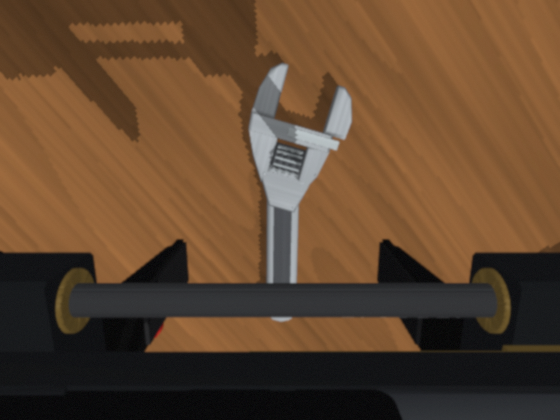

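The handle is upright and centred at column 282 between the fingers, with the head on the far side. I'll descend and grip.

Call:
send_rows(
  moves=[
    [[0, 0, 0.06, 0, 0, 0], [0, 0, 0.12, 0, 0, 0], [0, 0, 0.15, 0, 0, 0], [0, 0, 0.166, 0, 0, 0], [0, 0, 0.166, 0, 0, 0], [0, 0, 0.166, 0, 0, 0]],
  ],
)

```text
t: 6.52
eef_pos: [492.3, -229.4, 10.3]
tcp_rot: [-3.141, -0.0, -0.673]
ft_force: [-0.2, 0.9, -0.4]
opening: 1.0
```

Call:
send_rows(
  grip=1,
  moves=[
    [[0, 0, 0, 0, 0, 0], [0, 0, 0, 0, 0, 0], [0, 0, 0, 0, 0, 0], [0, 0, 0, 0, 0, 0], [0, 0, 0, 0, 0, 0], [0, 0, 0, 0, 0, 0], [0, 0, 0, 0, 0, 0], [0, 0, 0, 0, 0, 0], [0, 0, 0, 0, 0, 0], [0, 0, 0, 0, 0, 0]],
  ],
)

```text
t: 7.35
eef_pos: [492.1, -229.4, 10.0]
tcp_rot: [-3.142, 0.0, -0.674]
ft_force: [0.4, -0.7, 0.6]
opening: 0.357
```

Call:
send_rows(
  moves=[
    [[0, 0, -0.05, 0, 0, 0], [0, 0, -0.15, 0, 0, 0], [0, 0, -0.28, 0, 0, 0], [0, 0, -0.41, 0, 0, 0], [0, 0, -0.5, 0, 0, 0], [0, 0, -0.5, 0, 0, 0], [0, 0, -0.5, 0, 0, 0]],
  ],
)

```text
t: 7.93
eef_pos: [492.5, -229.6, 161.2]
tcp_rot: [-3.141, -0.003, -0.674]
ft_force: [-0.3, -0.7, -0.5]
opening: 0.004
```

Run:
```python
from h import *
s=env.state();print(s)
c=snap('wrist');save(c,'g2')
for t in ("jaw_seat","worm_top"):
    print(t,[(np.round(d['xy'],1),round(d['confidence'],2)) for d in env.look_for('wrist',t)[:2]])
```

```text
{'t': 7.9333, 'joints': array([-5.57885944e-01,  4.09614012e-01,  1.79799740e+00,  1.25142265e-04,
        9.30976845e-01,  1.15942789e-01]), 'qvel': array([-1.80211002e-03,  4.57873909e-02,  3.78079231e-02, -4.00802382e-05,
       -1.74088024e-02, -1.08787623e-03]), 'tau': array([ 7.75941554e-02, -5.59966707e+01, -2.46998066e+01,  7.71592464e-02,
        2.89224973e-01,  1.70762625e-03]), 'eef_pos': array([ 492.51175801, -229.61880489,  161.2438069 ]), 'tcp_rot': array([-3.14114516e+00, -2.97258655e-03, -6.73903964e-01]), 'ft_force': array([-0.33202823, -0.67496317, -0.5423086 ]), 'moment': array([-0.11063477,  0.1335427 , -0.01908582]), 'opening': 0.0035509674936263624}
jaw_seat [(array([468.4, 268.7]), 0.91), (array([280.8, 147. ]), 0.65)]
worm_top [(array([ 89.1, 268. ]), 0.93), (array([470.8, 269.5]), 0.89)]
```

View pics/g2.png

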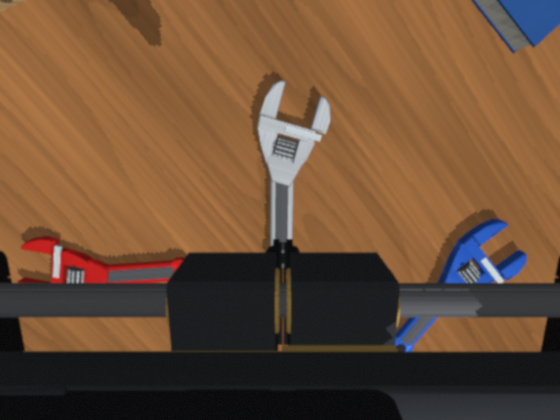

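The fingers close more slowly than I assumed (0.36 open after 0.83 s), so the wrench stayed put. Trying again with more time.

Call:
send_rows(
  grip=0.1,
  moves=[
    [[0, 0, 0.1, 0, 0, 0], [0, 0, 0.2, 0, 0, 0], [0, 0, 0.3, 0, 0, 0], [0, 0, 0.3, 0, 0, 0], [0, 0, 0.3, 0, 0, 0], [0, 0, 0.3, 0, 0, 0], [0, 0, 0.4, 0, 0, 0], [0, 0, 0.46, 0, 0, 0], [0, 0, 0.485, 0, 0, 0], [0, 0, 0.5, 0, 0, 0], [0, 0, 0.5, 0, 0, 0], [0, 0, 0.5, 0, 0, 0]],
  ],
)

```text
t: 9.08
eef_pos: [492.7, -229.7, 11.2]
tcp_rot: [-3.141, -0.002, -0.674]
ft_force: [0.2, -1.0, 0.1]
opening: 0.451
```

Call:
send_rows(
  grip=1,
  moves=[
    [[0, 0, 0, 0, 0, 0], [0, 0, 0, 0, 0, 0], [0, 0, 0, 0, 0, 0], [0, 0, 0, 0, 0, 0], [0, 0, 0, 0, 0, 0], [0, 0, 0, 0, 0, 0], [0, 0, 0, 0, 0, 0], [0, 0, 0, 0, 0, 0], [0, 0, 0, 0, 0, 0], [0, 0, 0, 0, 0, 0]],
  ],
)

```text
t: 9.92
eef_pos: [492.1, -229.4, 10.0]
tcp_rot: [-3.141, 0.0, -0.674]
ft_force: [0.8, 0.7, 0.2]
opening: 0.004
```

Closed to 0.004, so it isn't holding the 22 mm handle. I need a look from two cameras in one picture.

Run:
```python
from h import *
s=env.state();print(s['eef_pos'],s['opening'],s['ft_force'])
c=snap('wrist');d=snap('scene');T=snap('top')
p=proj(d,np.array([492,-229,10])).astype(int);q=proj(T,np.array([492,-229,10])).astype(int);print(p,q)
f=lambda im,u:cv2.resize(im[u[1]-50:u[1]+50,u[0]-66:u[0]+66],(396,300),interpolation=cv2.INTER_CUBIC)
a=cv2.resize(c['image'],(400,300))
print(proj(c,np.array([492.1,-229.4,6])))
cv2.imwrite('pics/m.png',np.vstack([np.hstack([f(d['image'],p),f(T['image'],q)]),np.hstack([a[:,:396],f(c['image'],(282,230))])])[:,:,::-1])
```

```text
[ 492.11129891 -229.37286786    9.9652901 ] 0.003991070417201279 [0.752363   0.74857408 0.18124508]
[252 197] [328 219]
[283.47925598 245.90656956]
```

View pics/m.png

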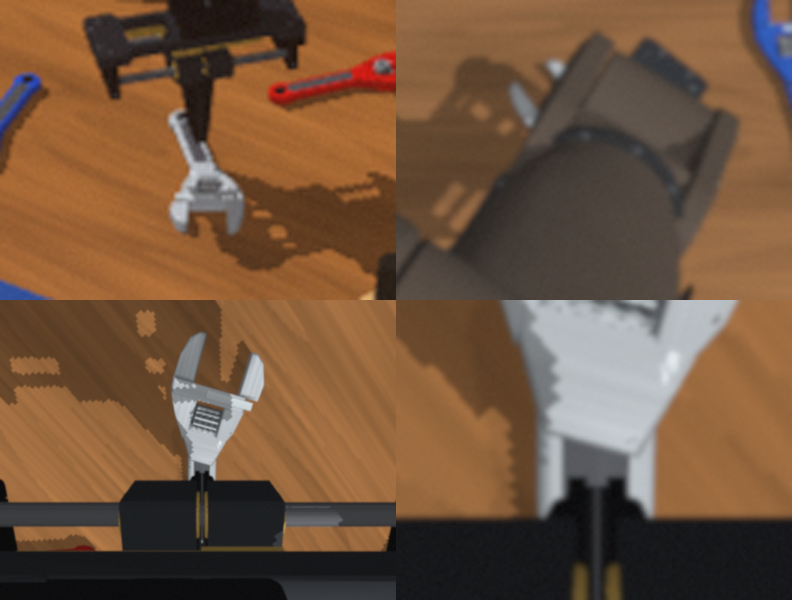

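The wrist crop shows the fingertips shut above the handle, which is visible wider than them. The wrench must lie lower than the TCP reading implies, so I'll triangulate its height from my stored views.

Run:
```python
from h import *
import pickle
c=pickle.load(open('w1.pkl','rb'))['c'];mt=c['mount']
def cam(p,rot):
    T=np.eye(4);T[:3,:3]=R.from_euler('xyz',rot).as_matrix();T[:3,3]=p;return dict(mtx=c['mtx'],T=T@mt)
g1=cam([492.6,-228.76,60.2],[-3.1414,-.0007,-.6705]);g2=cam([492.51,-229.62,161.24],[-3.14115,-.003,-.6739]);g3=cam([492.1,-229.4,10],[-3.1412,0,-.674])
for n,o in {'worm':[(c,(336.4,180)),(g1,(289,159)),(g2,(286,148))],'fixtip':[(c,(394.5,156.6)),(g1,(286,67)),(g2,(283,83))],'handle start':[(c,(220+378/4.4,135+240/4.4)),(g1,(284,206)),(g2,(283,180))]}.items():
    X=tri(o);print(n,X.round(1),[ (proj(k,X)-p).round(1).tolist() for k,p in o])
a=pickle.load(open('n1.pkl','rb'));b=pickle.load(open('n2.pkl','rb'))
X=tri([(a[0],(229+388/6-.4+13,0)) ][:0]+[(a[0],(242+388/6-.4,221+262/6)),(b[0],(229+388/6-.4,148+220/6))]);print('nut corner',X)
X=tri([(a[0],(242+290/6-.4,221+278/6)),(b[0],(229+288/6-.4,148+258/6))]);print('nut corner',X)
```

```text
worm [ 524.4 -197.4    3.2] [[-0.4, 0.8], [-0.4, -0.5], [-0.3, -0.3]]
fixtip [ 558.  -150.8   17.5] [[-0.7, 0.9], [-0.7, -1.0], [-0.1, -0.3]]
handle start [ 502.3 -220.     6.4] [[-0.0, 0.8], [-0.2, -1.7], [-0.6, 0.9]]
nut corner [492.64138515 206.74614607  66.65648023]
nut corner [494.91103389 188.07111921  52.63104881]
```

Handle width in pixels puts the handle about 9–10 mm further down than the reading implies. I'll open and descend in small steps, watching the force.

Call:
send_rows(
  grip=0.1,
  moves=[
    [[0, 0, -0.02, 0, 0, 0], [0, 0, -0.02, 0, 0, 0], [0, 0, -0.02, 0, 0, 0], [0, 0, -0.02, 0, 0, 0], [0, 0, -0.01, 0, 0, 0], [0, 0, 0, 0, 0, 0], [0, 0, 0.005, 0, 0, 0], [0, 0, 0.01, 0, 0, 0], [0, 0, 0.013, 0, 0, 0], [0, 0, 0.013, 0, 0, 0]],
  ],
)

```text
t: 10.9
eef_pos: [492.0, -229.3, 5.8]
tcp_rot: [-3.142, 0.0, -0.674]
ft_force: [0.3, -0.5, 0.3]
opening: 0.449
```

Call:
send_rows(
  moves=[
    [[0, 0, 0.004, 0, 0, 0], [0, 0, 0.007, 0, 0, 0], [0, 0, 0.01, 0, 0, 0], [0, 0, 0.01, 0, 0, 0]],
  ],
)

```text
t: 11.23
eef_pos: [492.1, -229.4, 3.0]
tcp_rot: [-3.142, 0.0, -0.674]
ft_force: [-0.0, -0.7, -1.0]
opening: 0.45
```

Call:
send_rows(
  moves=[
    [[0, 0, 0.003, 0, 0, 0], [0, 0, 0.006, 0, 0, 0], [0, 0, 0.01, 0, 0, 0], [0, 0, 0.01, 0, 0, 0]],
  ],
)

```text
t: 11.57
eef_pos: [492.0, -229.4, -0.1]
tcp_rot: [-3.142, 0.0, -0.674]
ft_force: [-0.2, -0.3, 0.3]
opening: 0.447
```

Call:
send_rows(
  moves=[
    [[0, 0, 0.002, 0, 0, 0], [0, 0, 0.004, 0, 0, 0], [0, 0, 0.006, 0, 0, 0], [0, 0, 0.006, 0, 0, 0]],
  ],
)

```text
t: 11.9
eef_pos: [492.1, -229.4, -1.8]
tcp_rot: [-3.142, 0.0, -0.674]
ft_force: [0.1, -0.5, -0.1]
opening: 0.449
```

Call:
send_rows(
  grip=1,
  moves=[
    [[0, 0, 0, 0, 0, 0], [0, 0, 0, 0, 0, 0], [0, 0, 0, 0, 0, 0], [0, 0, 0, 0, 0, 0], [0, 0, 0, 0, 0, 0], [0, 0, 0, 0, 0, 0], [0, 0, 0, 0, 0, 0]],
  ],
)

```text
t: 12.48
eef_pos: [492.1, -229.4, -1.7]
tcp_rot: [-3.141, 0.0, -0.674]
ft_force: [1.2, -0.3, 0.3]
opening: 0.031
```

Call:
send_rows(
  moves=[
    [[0, 0, 0.003, 0, 0, 0], [0, 0, 0.006, 0, 0, 0], [0, 0, 0.01, 0, 0, 0], [0, 0, 0.01, 0, 0, 0]],
  ],
)

```text
t: 12.82
eef_pos: [492.0, -229.3, -5.0]
tcp_rot: [-3.142, 0.0, -0.674]
ft_force: [0.4, -0.2, 0.5]
opening: 0.003
```

Run:
```python
from h import *
s=env.state();print(s['eef_pos'],s['opening'],s['ft_force'],s['moment'],s['joints'])
c=snap('wrist');d=snap('scene');save(d,'sc3');save(c,'wr3')
a=c['image'][170:300,200:365];p=proj(d,np.array([492,-229,0])).astype(int);b=d['image'][p[1]-40:p[1]+40,p[0]-50:p[0]+50]
print(p)
cv2.imwrite('pics/m2.png',np.hstack([cv2.resize(a,(400,315),interpolation=3),cv2.resize(b,(394,315),interpolation=2)])[:,:,::-1])
```

```text
[ 492.0179279  -229.33423947   -4.95588841] 0.0033776351136617488 [ 0.37862821 -0.20200223  0.49458288] [-0.05961824  0.10430508  0.07779421] [-5.57920920e-01  6.56841439e-01  1.92792673e+00  1.82352666e-04
  5.57198748e-01  1.15900845e-01]
[252 200]
```

View pics/m2.png

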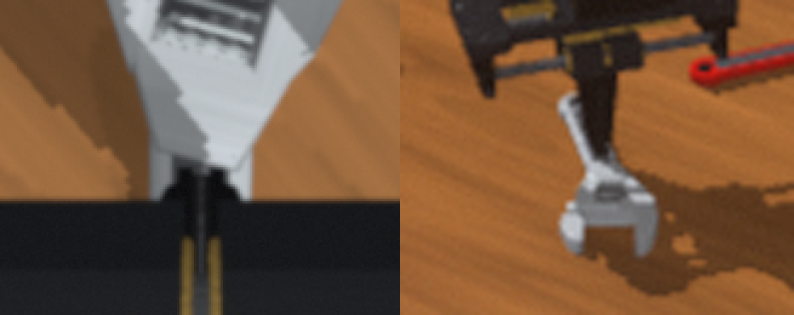

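The tips still look centred above the handle with no contact, so I'll keep probing down with the closed fingers until they touch it. That also calibrates the height.

Call:
send_rows(
  moves=[
    [[0, 0, 0.003, 0, 0, 0], [0, 0, 0.006, 0, 0, 0], [0, 0, 0.01, 0, 0, 0], [0, 0, 0.01, 0, 0, 0]],
  ],
)

```text
t: 13.25
eef_pos: [492.1, -229.4, -7.9]
tcp_rot: [-3.142, 0.0, -0.674]
ft_force: [0.2, 0.4, -0.1]
opening: 0.004
```

Call:
send_rows(
  moves=[
    [[0, 0, 0.003, 0, 0, 0], [0, 0, 0.006, 0, 0, 0], [0, 0, 0.01, 0, 0, 0], [0, 0, 0.01, 0, 0, 0]],
  ],
)

```text
t: 13.58
eef_pos: [492.0, -229.4, -10.9]
tcp_rot: [-3.142, 0.0, -0.674]
ft_force: [-0.1, -0.9, 0.4]
opening: 0.008
```

Call:
send_rows(
  moves=[
    [[0, 0, 0.003, 0, 0, 0], [0, 0, 0.006, 0, 0, 0], [0, 0, 0.01, 0, 0, 0], [0, 0, 0.01, 0, 0, 0]],
  ],
)

```text
t: 13.92
eef_pos: [492.1, -229.6, -12.2]
tcp_rot: [-3.142, -0.001, -0.674]
ft_force: [-7.1, 0.6, 22.7]
opening: 0.007
```

Call:
send_rows(
  moves=[
    [[0, 0, 0.002, 0, 0, 0], [0, 0, 0.005, 0, 0, 0], [0, 0, 0.007, 0, 0, 0], [0, 0, 0.007, 0, 0, 0]],
  ],
)

```text
t: 14.25
eef_pos: [492.2, -229.6, -12.4]
tcp_rot: [-3.141, -0.002, -0.674]
ft_force: [-11.9, 3.8, 49.6]
opening: 0.008
```

Contact at TCP z ≈ −12, so the height reading is about 30 mm high if that was the handle top. I'll back off, open, and go past it in steps.

Call:
send_rows(
  grip=0.2,
  moves=[
    [[0, 0, -0.03, 0, 0, 0], [0, 0, -0.03, 0, 0, 0], [0, 0, -0.03, 0, 0, 0], [0, 0, -0.03, 0, 0, 0], [0, 0, -0.03, 0, 0, 0], [0, 0, -0.03, 0, 0, 0], [0, 0, -0.02, 0, 0, 0], [0, 0, -0.01, 0, 0, 0], [0, 0, -0.005, 0, 0, 0], [0, 0, -0.005, 0, 0, 0]],
  ],
)

```text
t: 15.08
eef_pos: [491.9, -229.2, -14.9]
tcp_rot: [3.142, 0.001, -0.674]
ft_force: [0.5, 0.2, 0.4]
opening: 0.401
```

Call:
send_rows(
  moves=[
    [[0, 0, 0.003, 0, 0, 0], [0, 0, 0.006, 0, 0, 0], [0, 0, 0.01, 0, 0, 0], [0, 0, 0.01, 0, 0, 0]],
  ],
)

```text
t: 15.42
eef_pos: [492.1, -229.4, -17.4]
tcp_rot: [-3.142, 0.0, -0.674]
ft_force: [0.3, -0.3, -0.5]
opening: 0.397
```

Call:
send_rows(
  moves=[
    [[0, 0, 0.003, 0, 0, 0], [0, 0, 0.006, 0, 0, 0], [0, 0, 0.009, 0, 0, 0], [0, 0, 0.009, 0, 0, 0]],
  ],
)

```text
t: 15.75
eef_pos: [492.0, -229.3, -20.2]
tcp_rot: [-3.142, 0.0, -0.674]
ft_force: [0.1, -0.7, -0.4]
opening: 0.398
```

Call:
send_rows(
  grip=1,
  moves=[
    [[0, 0, 0, 0, 0, 0], [0, 0, 0, 0, 0, 0], [0, 0, 0, 0, 0, 0], [0, 0, 0, 0, 0, 0], [0, 0, 0, 0, 0, 0], [0, 0, 0, 0, 0, 0], [0, 0, 0, 0, 0, 0]],
  ],
)

```text
t: 16.33
eef_pos: [492.2, -229.4, -20.0]
tcp_rot: [-3.141, -0.0, -0.674]
ft_force: [0.6, -1.1, 0.3]
opening: 0.23
```

Gripped: opening 0.23 is 22 mm. Lifting, and using the 160 mm plate in my earlier image to measure scale, true height and nut position.

Call:
send_rows(
  moves=[
    [[0, 0, -0.03, 0, 0, 0], [0, 0, -0.08, 0, 0, 0], [0, 0, -0.15, 0, 0, 0], [0, 0, -0.23, 0, 0, 0], [0, 0, -0.33, 0, 0, 0], [0, 0, -0.42, 0, 0, 0], [0, 0, -0.5, 0, 0, 0], [0, 0, -0.5, 0, 0, 0], [0, 0, -0.5, 0, 0, 0], [0, 0, -0.5, 0, 0, 0]],
  ],
)

```text
t: 17.17
eef_pos: [491.4, -229.0, 129.2]
tcp_rot: [3.141, 0.002, -0.674]
ft_force: [-0.9, 0.5, -3.6]
opening: 0.227
```

Run:
```python
from h import *
import pickle
from scipy.optimize import least_squares
s=env.state();print(s['eef_pos'],s['opening'],s['ft_force'],s['moment'])
for n in ('n2','n1'):
    c=pickle.load(open(n+'.pkl','rb'))[0];im=c['image'].astype(int)
    sat=im.max(2)-im.min(2);m=((sat<25)&(im.max(2)<110)&(im.max(2)>45)).astype(np.uint8);m[262:]=0
    m=cv2.morphologyEx(m,cv2.MORPH_CLOSE,np.ones((15,15)))
    cs,_=cv2.findContours(m,cv2.RETR_EXTERNAL,cv2.CHAIN_APPROX_NONE);k=max(cs,key=cv2.contourArea)[:,0].astype(float)
    k=k[(k[:,1]<255)&(k[:,1]>3)&(k[:,0]>3)&(k[:,0]<556)];print(n,len(k),k.min(0),k.max(0))
    for z in (49,39,29,19):
        X=np.array([at(c,p,z) for p in k])[:,:2]
        f=least_squares(lambda q:np.hypot(*(X-q[:2]).T)-q[2],[505,195,80],loss='soft_l1');print(z,f.x.round(1),'rms',np.sqrt(np.mean((np.hypot(*(X-f.x[:2]).T)-f.x[2])**2)).round(2))
for cam in ('top','scene'):
    pass
# wrench in hand view
c=snap('wrist');pickle.dump((c,),open('h1.pkl','wb'));save(c,'h1')
print(env.state()['t'])
```

```text
[ 491.41715836 -229.00506036  129.18544024] 0.22662963144018117 [-0.93842414  0.50588727 -3.56147474] [-0.17959769  0.25789819  0.00836479]
n2 348 [208. 115.] [370. 254.]
49 [507.4 197.8  78.8] rms 0.31
39 [509.4 197.2  81.1] rms 0.31
29 [511.4 196.7  83.4] rms 0.32
19 [513.4 196.1  85.6] rms 0.33
n1 202 [238. 207.] [394. 254.]
49 [523.  197.7  93.1] rms 5.9
39 [527.6 196.8  95.4] rms 6.05
29 [532.2 195.8  97.7] rms 6.2
19 [536.8 194.8 100.1] rms 6.35
17.2167
```

Plate fit: centre (508.4,197.5), radius 80 at z≈44, so the camera agrees with the arm and the fingertips simply reach less far than expected. I'll carry the wrench to above the nut.

Call:
send_rows(
  moves=[
    [[-0.03, -0.04, 0, 0, 0, -0.02], [-0.08, -0.12, 0, 0, 0, -0.07], [-0.15, -0.21, 0, 0, 0, -0.12], [-0.23, -0.32, 0, 0, 0, -0.18], [-0.3, -0.42, 0, 0, 0, -0.25], [-0.38, -0.53, 0, 0, 0, -0.31], [-0.46, -0.64, 0, 0, 0, -0.37], [-0.53, -0.74, 0, 0, 0, -0.43], [-0.59, -0.82, 0, 0, 0, -0.49], [-0.63, -0.88, 0, 0, 0, -0.53], [-0.655, -0.91, 0, 0, 0, -0.54], [-0.655, -0.91, 0, 0, 0, -0.54]],
  ],
)

```text
t: 18.22
eef_pos: [508.0, 108.7, 129.0]
tcp_rot: [-3.141, 0.002, 0.177]
ft_force: [-0.3, 0.7, -3.4]
opening: 0.226
```

Call:
send_rows(
  moves=[
    [[0, 0, 0.05, 0, 0, 0], [0, 0, 0.11, 0, 0, 0], [0, 0, 0.17, 0, 0, 0], [0, 0, 0.22, 0, 0, 0], [0, 0, 0.22, 0, 0, 0], [0, 0, 0.22, 0, 0, 0]],
  ],
)

```text
t: 18.72
eef_pos: [508.4, 105.8, 63.4]
tcp_rot: [-3.141, 0.002, 0.173]
ft_force: [0.2, 0.1, -3.4]
opening: 0.228
```

Run:
```python
from h import *
import pickle
s=env.state();print(s['t'],s['eef_pos'],s['tcp_rot'],s['opening'],s['ft_force'],s['moment'],s['joints'])
c=snap('wrist');pickle.dump(c,open('p1.pkl','wb'));save(c,'p1')
for t in ('nut_center','jaw_seat','worm_top'):
    print(t,[(np.round(d['xy'],1).tolist(),round(d['confidence'],2)) for d in env.look_for('wrist',t)[:2]])
print('proj nut',proj(c,np.array([508.4,197.5,63-5])))
mv(508.6,108.3,62,0.1754)
cr=c['image'][0:230,200:400]
cv2.imwrite('pics/p1c.png',cv2.resize(cr[:,:,::-1],None,fx=2.6,fy=2.6,interpolation=cv2.INTER_CUBIC))
```

```text
18.7167 [508.43414725 105.75326175  63.41047717] [-3.14139903e+00  2.26365290e-03  1.72579040e-01] 0.22825593630020938 [ 0.17747336  0.13874551 -3.44040519] [-0.25349174  0.00821722  0.06488481] [ 7.78453891e-02  5.21165762e-01  1.94415879e+00 -3.40391328e-05
  6.78539919e-01 -9.47069081e-02]
nut_center [([309.1, 77.0], 0.59)]
jaw_seat [([284.7, 163.3], 0.87)]
worm_top [([286.2, 160.3], 0.95)]
proj nut [311.57685595  78.9891225 ]
row [-0.0015, -0.0068, 0.0096] [0.0001, -0.0009, -0.0011] rows needed 1.0 1.0
```

View pics/p1c.png

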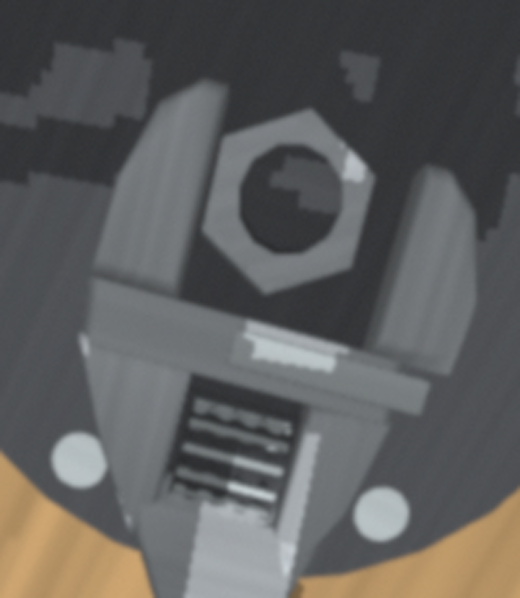

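Clear view. Nut corners at crop (313,108), (376,175), (352,268), (266,293), (203,230), (222,138). Fixed jaw edge runs (228,90)–(183,285), moving jaw edge (425,170)–(375,345), throat edge (183,300)–(372,350). Computing the fit offset.

Run:
```python
from h import *
import pickle
c=pickle.load(open('p1.pkl','rb'))
W=lambda p,z: at(c,(p[0]/2.6+200-.3,p[1]/2.6-.3),z)[:2]
for zn in (61,64):
    N=np.array([W(p,zn) for p in [(313,108),(376,175),(352,268),(266,293),(203,230),(222,138)]]);n=N.mean(0);d=N-n
    print('nut',zn,n.round(1),np.hypot(*d.T).mean().round(2),(np.degrees(np.arctan2(*d.T[::-1]))%60).mean().round(1))
for zj in (80,84,88):
    f1,f2,m1,m2,t1,t2=[W(p,zj) for p in [(183,285),(228,90),(375,345),(425,170),(183,300),(372,350)]]
    a=[np.degrees(np.arctan2(*(q-p)[::-1])) for p,q in ((f1,f2),(m1,m2),(t2,t1))];a[2]-=90
    th=np.radians(np.mean(a));x=np.array([np.cos(th),np.sin(th)]);y=np.array([-x[1],x[0]])
    fy=(f1+f2)@y/2;my=(m1+m2)@y/2;tx=(t1+t2)@x/2
    print('jaw',zj,np.round(a,1),'gap',round(fy-my,1),'nut rel: to fixed face',round(fy-n@y,1),'to moving',round(n@y-my,1),'from throat',round(n@x-tx,1),'tips',((f2@x)-tx).round(1),((m2@x)-tx).round(1))
```

```text
nut 61 [507.7 197.6] 17.61 26.5
nut 64 [507.5 197.2] 17.34 26.5
jaw 80 [86.  85.8 85.5] gap 36.6 nut rel: to fixed face 15.5 to moving 21.1 from throat 22.8 tips 35.9 31.8
jaw 84 [86.  85.8 85.5] gap 35.8 nut rel: to fixed face 15.4 to moving 20.4 from throat 22.8 tips 35.1 31.1
jaw 88 [86.  85.8 85.5] gap 35.0 nut rel: to fixed face 15.2 to moving 19.8 from throat 22.9 tips 34.3 30.4
```

Angles match within 1°. The nut should sit centrally, so I'll shift (−2.4, +1.7) mm and go down stepwise.

Call:
send_rows(
  moves=[
    [[-0.007, -0.007, 0, 0, 0, 0], [-0.007, -0.007, 0, 0, 0, 0], [-0.007, -0.007, 0.015, 0, 0, 0], [-0.007, -0.007, 0.03, 0, 0, 0], [-0.007, -0.007, 0.045, 0, 0, 0], [-0.007, -0.007, 0.055, 0, 0, 0], [-0.007, -0.007, 0.06, 0, 0, 0], [-0.007, -0.007, 0.06, 0, 0, 0]],
  ],
)

```text
t: 19.58
eef_pos: [506.3, 108.2, 45.5]
tcp_rot: [-3.141, 0.001, 0.174]
ft_force: [0.6, 0.8, -4.1]
opening: 0.23
```

Call:
send_rows(
  moves=[
    [[0, 0, 0.007, 0, 0, 0], [0, 0, 0.013, 0, 0, 0], [0, 0, 0.013, 0, 0, 0]],
  ],
)

```text
t: 19.83
eef_pos: [506.5, 108.2, 41.9]
tcp_rot: [-3.141, 0.0, 0.174]
ft_force: [-0.4, -0.5, -2.9]
opening: 0.228
```

Call:
send_rows(
  moves=[
    [[0, 0, 0.007, 0, 0, 0], [0, 0, 0.013, 0, 0, 0], [0, 0, 0.013, 0, 0, 0]],
  ],
)

```text
t: 20.08
eef_pos: [506.4, 108.2, 37.9]
tcp_rot: [-3.142, 0.0, 0.174]
ft_force: [-0.0, 0.2, -3.8]
opening: 0.232
```

Call:
send_rows(
  moves=[
    [[0, 0, 0.007, 0, 0, 0], [0, 0, 0.013, 0, 0, 0], [0, 0, 0.013, 0, 0, 0]],
  ],
)

```text
t: 20.33
eef_pos: [506.4, 108.2, 34.0]
tcp_rot: [-3.141, 0.0, 0.174]
ft_force: [0.1, -0.6, -3.2]
opening: 0.229
```

Call:
send_rows(
  moves=[
    [[0, 0, 0.006, 0, 0, 0], [0, 0, 0.01, 0, 0, 0], [0, 0, 0.01, 0, 0, 0]],
  ],
)

```text
t: 20.58
eef_pos: [506.4, 108.2, 31.1]
tcp_rot: [-3.141, 0.0, 0.174]
ft_force: [-0.7, 0.4, -4.2]
opening: 0.231
```

Call:
send_rows(
  moves=[
    [[0, 0, 0.004, 0, 0, 0], [0, 0, 0.007, 0, 0, 0], [0, 0, 0.007, 0, 0, 0]],
  ],
)

```text
t: 20.83
eef_pos: [506.7, 108.2, 29.3]
tcp_rot: [-3.142, -0.0, 0.174]
ft_force: [-1.0, -2.0, -0.4]
opening: 0.225
```

Landed at 29.3, as predicted. Releasing, lifting, and looking at the worm.

Call:
send_rows(
  grip=0.1,
  moves=[
    [[0, 0, 0, 0, 0, 0], [0, 0, 0, 0, 0, 0], [0, 0, 0, 0, 0, 0], [0, 0, 0, 0, 0, 0], [0, 0, -0.05, 0, 0, 0], [0, 0, -0.12, 0, 0, 0], [0, 0, -0.2, 0, 0, 0], [0, 0, -0.2, 0, 0, 0], [0, 0, -0.2, 0, 0, 0]],
  ],
)

```text
t: 21.58
eef_pos: [507.1, 108.3, 90.2]
tcp_rot: [3.141, -0.003, 0.174]
ft_force: [-0.4, 0.2, 0.1]
opening: 0.451
```

Run:
```python
from h import *
import pickle
s=env.state();print(s['t'],s['eef_pos'],s['tcp_rot'],s['opening'],s['ft_force'])
c=snap('wrist');pickle.dump(c,open('q1.pkl','wb'));save(c,'q1')
for t,z in (('nut_center',63),('jaw_seat',60),('worm_top',66.5),('handle_grip',58)):
    print(t,[(np.round(d['xy'],1).tolist(),round(d['confidence'],2),at(c,d['xy'],z).round(1)) for d in env.look_for('wrist',t)[:2]])
p1=pickle.load(open('p1.pkl','rb'))
for z in (94,98): print('worm from p1',at(p1,(238/2.6+199.7,445/2.6-.3),z)[:2]+[-1.9,2.5])
cr=c['image'][0:260,170:400]
cv2.imwrite('pics/q1c.png',cv2.resize(cr[:,:,::-1],None,fx=2.3,fy=2.3,interpolation=cv2.INTER_CUBIC))
```

```text
21.5833 [507.05177504 108.31186285  90.15273939] [ 3.14145690e+00 -2.54361559e-03  1.74308223e-01] 0.4508843171414429 [-0.37205795  0.2164488   0.11857719]
nut_center [([305.7, 84.9], 0.9, array([505.5, 199. ,  63. ])), ([283.2, 159.3], 0.17, array([500.1, 154.8,  63. ]))]
jaw_seat [([283.1, 158.4], 0.56, array([500. , 155.1,  60. ]))]
worm_top [([285.1, 157.7], 0.98, array([501. , 156.3,  66.5]))]
handle_grip [([281.0, 158.1], 0.8, array([498.8, 154.8,  58. ]))]
worm from p1 [502.9947736 155.7609839]
worm from p1 [502.81652122 156.24973739]
```

View pics/q1c.png

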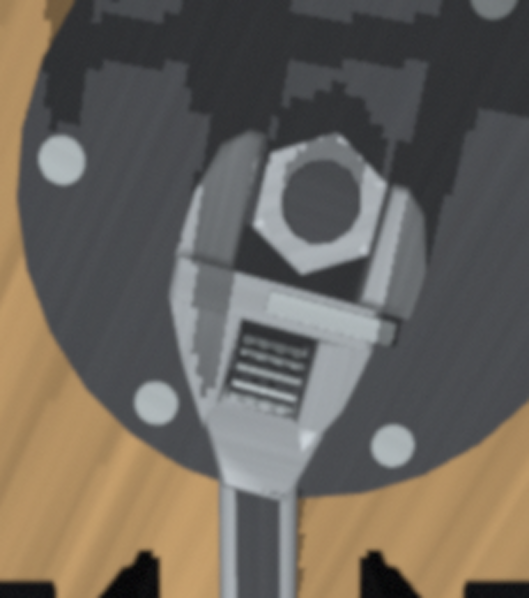

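The wrench is seated around the nut, with the worm at crop (269,370), about (502.5,154.5). Shutting the fingers and going over the worm.

Call:
send_rows(
  grip=1,
  moves=[
    [[0.002, -0.04, 0, 0, 0, 0.05], [0.005, -0.08, 0, 0, 0, 0.1], [0.005, -0.128, 0.02, 0, 0, 0.16], [0.005, -0.128, 0.05, 0, 0, 0.16], [0.005, -0.128, 0.08, 0, 0, 0.16], [0.005, -0.128, 0.1, 0, 0, 0.16], [0.005, -0.128, 0.12, 0, 0, 0.16], [0.005, -0.128, 0.134, 0, 0, 0.16], [0.005, -0.128, 0.134, 0, 0, 0.16], [0.005, -0.128, 0.134, 0, 0, 0.16]],
  ],
)

```text
t: 22.67
eef_pos: [501.4, 146.0, 48.9]
tcp_rot: [3.142, 0.0, -0.077]
ft_force: [-0.3, -0.3, 0.3]
opening: 0.004
```

Call:
send_rows(
  moves=[
    [[0, 0, 0.006, 0, 0, 0], [0, 0, 0.012, 0, 0, 0], [0, 0, 0.018, 0, 0, 0], [0, 0, 0.018, 0, 0, 0], [0, 0, 0.018, 0, 0, 0]],
  ],
)

```text
t: 23.08
eef_pos: [501.5, 146.3, 43.9]
tcp_rot: [-3.141, -0.001, -0.077]
ft_force: [0.0, -0.3, 3.4]
opening: 0.002
```

Call:
send_rows(
  moves=[
    [[0, 0, 0.0025, 0, 0, 0], [0, 0, 0.0027, 0, 0, 0], [0, -0.008, 0.0027, 0, 0, 0], [0, -0.016, 0.0027, 0, 0, 0], [0, -0.024, 0.0027, 0, 0, 0], [0, -0.032, 0.0027, 0, 0, 0], [0, -0.04, 0.0027, 0, 0, 0]],
  ],
)

```text
t: 23.67
eef_pos: [502.5, 157.9, 43.6]
tcp_rot: [3.141, -0.001, -0.077]
ft_force: [-3.2, -5.7, 11.1]
opening: 0.003
```

Call:
send_rows(
  moves=[
    [[0, -0.008, 0, 0, 0, 0], [0, -0.015, 0, 0, 0, 0]],
  ],
)

```text
t: 23.83
eef_pos: [503.1, 162.4, 43.6]
tcp_rot: [3.141, -0.001, -0.077]
ft_force: [0.4, -5.8, 8.7]
opening: 0.003
```

Side force −5.7 N matches the rolling load, so the worm is turning. Repeating strokes with a bit more pressure.

Call:
send_rows(
  moves=[
    [[0, 0, -0.012, 0, 0, 0], [0, 0.03, -0.012, 0, 0, 0], [0, 0.057, -0.012, 0, 0, 0], [0, 0.057, -0.004, 0, 0, 0], [0, 0.057, 0.001, 0, 0, 0], [0, 0.057, 0.001, 0, 0, 0], [0, 0.047, 0.001, 0, 0, 0], [0, 0.037, 0.001, 0, 0, 0], [0, 0.027, 0.001, 0, 0, 0], [0, 0.017, 0.001, 0, 0, 0], [0, 0.007, 0.001, 0, 0, 0], [0, 0, 0.001, 0, 0, 0]],
  ],
)

```text
t: 24.83
eef_pos: [503.7, 162.2, 43.5]
tcp_rot: [3.141, -0.003, -0.077]
ft_force: [1.6, -7.3, 13.4]
opening: 0.001
```

Call:
send_rows(
  moves=[
    [[0, 0, -0.012, 0, 0, 0], [0, 0.03, -0.012, 0, 0, 0], [0, 0.057, -0.012, 0, 0, 0], [0, 0.057, -0.004, 0, 0, 0], [0, 0.057, 0, 0, 0, 0], [0, 0.057, 0, 0, 0, 0], [0, 0.047, 0, 0, 0, 0], [0, 0.037, 0, 0, 0, 0], [0, 0.027, 0, 0, 0, 0], [0, 0.017, 0, 0, 0, 0], [0, 0.007, 0, 0, 0, 0], [0, 0, 0, 0, 0, 0]],
  ],
)

```text
t: 25.83
eef_pos: [503.2, 161.3, 43.4]
tcp_rot: [3.14, -0.001, -0.077]
ft_force: [-2.0, -12.7, 17.8]
opening: -0.0
```

The side force rose to 12.7 N, so the jaws are probably on the nut. One more stroke to confirm, reading the force midway.

Call:
send_rows(
  moves=[
    [[0, 0, -0.012, 0, 0, 0], [0, 0.03, -0.012, 0, 0, 0], [0, 0.057, -0.012, 0, 0, 0], [0, 0.057, -0.004, 0, 0, 0], [0, 0.057, -0.001, 0, 0, 0], [0, 0.057, -0.001, 0, 0, 0], [0, 0.047, -0.001, 0, 0, 0], [0, 0.037, -0.001, 0, 0, 0]],
  ],
)

```text
t: 26.5
eef_pos: [501.7, 150.1, 43.5]
tcp_rot: [3.14, -0.0, -0.077]
ft_force: [-4.0, -14.4, 17.9]
opening: 0.006
```

Call:
send_rows(
  moves=[
    [[0, -0.01, 0, 0, 0, 0], [0, -0.02, 0, 0, 0, 0], [0, -0.03, 0, 0, 0, 0]],
  ],
)

```text
t: 26.75
eef_pos: [503.1, 159.4, 43.5]
tcp_rot: [3.141, -0.001, -0.077]
ft_force: [-0.2, -10.2, 16.0]
opening: 0.003
```

Now it slips at 10–14 N, so the worm has stalled: jaws snug at 30 mm. Next I'll straddle the handle loosely with the fingers for turning.

Call:
send_rows(
  grip=0.1,
  moves=[
    [[0, 0, -0.04, 0, 0, 0], [0, 0, -0.1, 0, 0, 0], [0.01, 0.05, -0.1, 0, 0, -0.05], [0.02, 0.1, -0.1, 0, 0, -0.1], [0.04, 0.15, -0.1, 0, 0, -0.16], [0.04, 0.175, -0.1, 0, 0, -0.164], [0.04, 0.175, -0.1, 0, 0, -0.164], [0.04, 0.175, -0.1, 0, 0, -0.164]],
  ],
)

```text
t: 27.42
eef_pos: [510.1, 107.3, 72.5]
tcp_rot: [-3.141, 0.001, 0.176]
ft_force: [0.3, 0.4, 0.1]
opening: 0.443
```

Run:
```python
from h import *
s=env.state();print(s['t'],s['eef_pos'],s['tcp_rot'],s['opening'],s['ft_force'])
c=snap('wrist');save(c,'r1')
im=c['image'].astype(int);sat=im.max(2)-im.min(2)
m=(sat<40);m[:,:]&=True
for r in (200,210,220,230,240):  # handle columns near centre on wood
    k=np.where(m[r,230:340])[0]+230
    print(r,at(c,(k.min(),r),60)[:2].round(1) if len(k) else None,at(c,(k.max(),r),60)[:2].round(1) if len(k) else None,len(k))
for t,z in (('nut_center',63),('worm_top',66.5)):
    print(t,[(np.round(d['xy'],1).tolist(),round(d['confidence'],2),at(c,d['xy'],z).round(1)) for d in env.look_for('wrist',t)[:1]])
mv(511,106,30,0.18)
```

```text
27.4167 [510.06842369 107.26961009  72.48987885] [-3.14130985e+00  6.23084781e-04  1.76468395e-01] 0.44270535780976195 [0.2975958  0.42052256 0.07405485]
200 [478.2 126.9] [538.6 137.7] 107
210 [490.5 123.1] [539.9 131.9] 87
220 [495.5 117.9] [525.  123.1] 52
230 [496.5 111.8] [517.4 115.6] 37
240 [480.5 102.7] [540.9 113.4] 49
nut_center [([304.8, 79.4], 0.74, array([506.4, 198.7,  63. ]))]
worm_top [([278.8, 157.6], 0.76, array([500. , 156.2,  66.5]))]
row [0.0016, 0.007, 0.1423] [-0.0001, 0.0001, -0.0003] rows needed 2.0 1.0
```

Handle centre is at x≈508 and its width reads 21 mm, as it should. Shift −2.5 mm, descend, and close loosely to 28 mm.

Call:
send_rows(
  grip=0.4,
  moves=[
    [[-0.008, 0, 0, 0, 0, 0], [-0.008, 0.005, 0.05, 0, 0, 0], [-0.008, 0.005, 0.1, 0, 0, 0], [-0.008, 0.005, 0.13, 0, 0, 0], [-0.008, 0.005, 0.14, 0, 0, 0], [-0.008, 0.005, 0.14, 0, 0, 0]],
  ],
)

```text
t: 28.07
eef_pos: [507.9, 105.7, 30.3]
tcp_rot: [-3.141, 0.001, 0.181]
ft_force: [-0.6, 0.9, 0.5]
opening: 0.301
```

Run:
```python
from h import *
s=env.state();print(s['t'],s['eef_pos'],s['tcp_rot'],s['opening'],s['ft_force'])
R0=R.from_euler('xyz',s['tcp_rot']);p=R0.inv().apply(np.array([508,197.5,s['eef_pos'][2]])-s['eef_pos'])[:2];print(p)
for a in (.5,1,1.5,2,4,6,8,10,12,14,16,18,20,22,24):
    f=np.radians(a);c,n=np.cos(f),np.sin(f)
    print(a,((p-[p[0]*c-p[1]*n,p[0]*n+p[1]*c])/300).round(4),round(a/90,4))
```

```text
28.0667 [507.85354952 105.70046141  30.25337824] [-3.14137191e+00  1.39098218e-03  1.80630877e-01] 0.3009727902007456 [-0.6319258   0.85557496  0.51776078]
[ 16.63585919 -90.27970377]
0.5 [-0.0026 -0.0005] 0.0056
1 [-0.0052 -0.001 ] 0.0111
1.5 [-0.0079 -0.0016] 0.0167
2 [-0.0105 -0.0021] 0.0222
4 [-0.0209 -0.0046] 0.0444
6 [-0.0312 -0.0074] 0.0667
8 [-0.0413 -0.0106] 0.0889
10 [-0.0514 -0.0142] 0.1111
12 [-0.0614 -0.0181] 0.1333
14 [-0.0712 -0.0224] 0.1556
16 [-0.0808 -0.0269] 0.1778
18 [-0.0903 -0.0319] 0.2
20 [-0.0996 -0.0371] 0.2222
22 [-0.1087 -0.0427] 0.2444
24 [-0.1176 -0.0486] 0.2667
```

Call:
send_rows(
  moves=[
    [[-0.01, -0.002, 0, 0, 0, 0.022], [-0.021, -0.005, 0, 0, 0, 0.044], [-0.031, -0.007, 0, 0, 0, 0.067], [-0.041, -0.011, 0, 0, 0, 0.089], [-0.051, -0.014, 0, 0, 0, 0.111], [-0.061, -0.018, 0, 0, 0, 0.133], [-0.071, -0.022, 0, 0, 0, 0.156], [-0.081, -0.027, 0, 0, 0, 0.178], [-0.09, -0.032, 0, 0, 0, 0.2], [-0.1, -0.037, 0, 0, 0, 0.222], [-0.109, -0.043, 0, 0, 0, 0.244], [-0.118, -0.049, 0, 0, 0, 0.267]],
  ],
)

```text
t: 29.07
eef_pos: [471.8, 113.6, 31.7]
tcp_rot: [-3.141, -0.003, -0.241]
ft_force: [3.3, -2.6, -0.6]
opening: 0.302
```

```bash
cat > st.py <<'E'
from h import *
s=env.state();y=s['tcp_rot'][2];tx=np.array([np.cos(y),np.sin(y),0]);ty=np.array([np.sin(y),-np.cos(y),0])
print(s['t'],s['eef_pos'].round(1),'yaw deg',np.degrees(y).round(2),'Fx tool',(s['ft_force']@tx).round(1),'Fy',(s['ft_force']@ty).round(1),'Mz',s['moment'].round(2),s['opening'],'j',s['joints'].round(2))
v=np.array([508,197.5])-s['eef_pos'][:2];print('r',np.hypot(*v),v@tx[:2],v@ty[:2])
E
python3 st.py
python3 - <<'E'
from h import *
c=snap('wrist');save(c,'t1')
for t,z in (('nut_center',63),('worm_top',66.5)):
    print(t,[(np.round(d['xy'],1).tolist(),round(d['confidence'],2),at(c,d['xy'],z).round(1)) for d in env.look_for('wrist',t)[:1]])
E
```

```text
29.0667 [471.8 113.6  31.7] yaw deg -13.78 Fx tool 3.8 Fy 1.8 Mz [-0.63 -0.43 -0.01] 0.301628742935412 j [ 0.1   0.54  2.05 -0.    0.55  0.34]
r 91.36310950290564 15.166618374206731 -90.09545751663123
nut_center [([317.7, 69.1], 0.87, array([507.6, 197.9,  63. ]))]
worm_top [([288.8, 158.7], 0.66, array([487.1, 164.8,  66.5]))]
```

The handle pushes with 3.8 N and the nut is turning (about 22°). Another 7°.

Call:
send_rows(
  moves=[
    [[-0.008, -0.0016, 0, 0, 0, 0.0167], [-0.016, -0.0033, 0, 0, 0, 0.0333], [-0.0235, -0.005, 0, 0, 0, 0.05], [-0.031, -0.007, 0, 0, 0, 0.0667], [-0.036, -0.009, 0, 0, 0, 0.078], [-0.036, -0.009, 0, 0, 0, 0.078]],
  ],
)

```text
t: 29.72
eef_pos: [461.8, 118.8, 31.4]
tcp_rot: [-3.141, -0.002, -0.361]
ft_force: [2.9, -2.0, 2.3]
opening: 0.304
```

Call:
send_rows(
  moves=[
    [[-0.0026, -0.0005, 0, 0, 0, 0.0056], [-0.0052, -0.001, 0, 0, 0, 0.0111]],
  ],
)

```text
t: 29.88
eef_pos: [460.8, 119.5, 31.4]
tcp_rot: [-3.141, -0.002, -0.378]
ft_force: [4.6, -5.2, 1.6]
opening: 0.3
```

```bash
python3 st.py
```

```text
29.8833 [460.8 119.5  31.4] yaw deg -21.66 Fx tool 6.2 Fy 3.1 Mz [-1.   -0.72 -0.01] 0.299761545481796 j [ 0.11  0.53  2.07 -0.    0.53  0.49]
r 91.19848030211782 15.083782476985238 -89.94243890179297
```

Call:
send_rows(
  moves=[
    [[-0.0015, -0.0003, 0, 0, 0, 0.003], [-0.0026, -0.0005, 0, 0, 0, 0.0056]],
  ],
)

```text
t: 30.05
eef_pos: [460.1, 119.9, 31.4]
tcp_rot: [-3.141, -0.002, -0.387]
ft_force: [3.5, -5.1, 2.3]
opening: 0.301
```

```bash
python3 st.py
```

```text
30.05 [460.1 119.9  31.4] yaw deg -22.16 Fx tool 5.2 Fy 3.4 Mz [-1.06 -0.71  0.07] 0.30132562879378744 j [ 0.12  0.53  2.07 -0.    0.53  0.5 ]
r 91.16958476482878 15.092537473564846 -89.9116705372575
```

Call:
send_rows(
  moves=[
    [[-0.0026, -0.0005, 0, 0, 0, 0.0056], [-0.0052, -0.001, 0, 0, 0, 0.0111]],
  ],
)

```text
t: 30.22
eef_pos: [458.8, 120.8, 31.4]
tcp_rot: [-3.141, -0.002, -0.404]
ft_force: [4.3, -5.0, 2.7]
opening: 0.301
```

Call:
send_rows(
  moves=[
    [[-0.003, -0.0006, 0, 0, 0, 0.0065], [-0.006, -0.0012, 0, 0, 0, 0.013]],
  ],
)

```text
t: 30.38
eef_pos: [457.2, 121.8, 31.3]
tcp_rot: [-3.141, -0.002, -0.425]
ft_force: [3.8, -5.3, 4.0]
opening: 0.303
```

Call:
send_rows(
  moves=[
    [[-0.003, -0.0006, -0.002, 0, 0, 0.0065], [-0.006, -0.0012, -0.003, 0, 0, 0.013]],
  ],
)

```text
t: 30.55
eef_pos: [454.9, 123.1, 31.9]
tcp_rot: [-3.141, -0.0, -0.446]
ft_force: [3.2, -1.7, -2.4]
opening: 0.3
```

```bash
python3 st.py
```

```text
30.55 [454.9 123.1  31.9] yaw deg -25.55 Fx tool 3.6 Fy 0.1 Mz [-0.3  -0.42  0.02] 0.30004665874375747 j [0.12 0.53 2.08 0.   0.53 0.57]
r 91.44815848001825 15.830418687291917 -90.06754983661747
```

Call:
send_rows(
  moves=[
    [[-0.003, -0.0006, 0, 0, 0, 0.0065], [-0.006, -0.0012, 0, 0, 0, 0.013]],
  ],
)

```text
t: 30.72
eef_pos: [453.3, 124.2, 31.8]
tcp_rot: [-3.141, -0.0, -0.467]
ft_force: [3.3, -2.9, -0.1]
opening: 0.299
```

Call:
send_rows(
  moves=[
    [[-0.003, -0.0006, 0, 0, 0, 0.0065], [-0.0065, -0.0013, 0, 0, 0, 0.014]],
  ],
)

```text
t: 30.88
eef_pos: [451.7, 125.4, 31.8]
tcp_rot: [-3.141, -0.0, -0.489]
ft_force: [3.0, -1.8, -0.2]
opening: 0.303
```

Call:
send_rows(
  moves=[
    [[-0.003, -0.0006, 0, 0, 0, 0.0065], [-0.0065, -0.0013, 0, 0, 0, 0.014]],
  ],
)

```text
t: 31.05
eef_pos: [450.1, 126.7, 31.8]
tcp_rot: [-3.141, -0.0, -0.511]
ft_force: [3.9, -2.8, 0.8]
opening: 0.299
```

Call:
send_rows(
  moves=[
    [[-0.003, -0.0006, 0, 0, 0, 0.0065], [-0.0065, -0.0013, 0, 0, 0, 0.014]],
  ],
)

```text
t: 31.22
eef_pos: [448.6, 128.0, 31.8]
tcp_rot: [-3.141, -0.0, -0.533]
ft_force: [3.7, -2.9, 0.9]
opening: 0.301
```

Call:
send_rows(
  moves=[
    [[-0.0026, -0.0005, 0, 0, 0, 0.0056], [-0.0052, -0.001, 0, 0, 0, 0.0111]],
  ],
)

```text
t: 31.38
eef_pos: [447.4, 129.0, 31.8]
tcp_rot: [-3.141, -0.0, -0.551]
ft_force: [3.8, -4.2, 0.9]
opening: 0.301
```

Call:
send_rows(
  moves=[
    [[-0.0026, -0.0005, 0, 0, 0, 0.0056], [-0.0052, -0.001, 0, 0, 0, 0.0111]],
  ],
)

```text
t: 31.55
eef_pos: [446.2, 130.1, 31.8]
tcp_rot: [-3.141, -0.0, -0.568]
ft_force: [4.1, -2.1, 1.5]
opening: 0.298
```

Call:
send_rows(
  moves=[
    [[-0.0026, -0.0005, -0.001, 0, 0, 0.0056], [-0.0052, -0.001, -0.001, 0, 0, 0.0111]],
  ],
)

```text
t: 31.72
eef_pos: [444.7, 131.2, 31.9]
tcp_rot: [3.141, 0.0, -0.586]
ft_force: [3.6, -0.9, -0.8]
opening: 0.301
```

Call:
send_rows(
  moves=[
    [[-0.0026, -0.0005, 0, 0, 0, 0.0056], [-0.0055, -0.0011, 0, 0, 0, 0.012]],
  ],
)

```text
t: 31.88
eef_pos: [443.6, 132.4, 31.9]
tcp_rot: [3.141, 0.0, -0.604]
ft_force: [2.4, -0.4, -0.8]
opening: 0.3
```

Call:
send_rows(
  moves=[
    [[-0.003, -0.0006, 0, 0, 0, 0.0065], [-0.007, -0.0014, 0, 0, 0, 0.015]],
  ],
)

```text
t: 32.05
eef_pos: [442.3, 133.8, 32.0]
tcp_rot: [3.142, -0.0, -0.628]
ft_force: [5.4, -6.3, -2.6]
opening: 0.299
```

Call:
send_rows(
  moves=[
    [[0, 0, 0, 0, 0, 0]],
  ],
)

```text
t: 32.13
eef_pos: [442.4, 133.7, 32.0]
tcp_rot: [3.142, -0.0, -0.628]
ft_force: [3.9, -4.3, -1.5]
opening: 0.302
```

```bash
python3 st.py
```

```text
32.1333 [442.4 133.7  32. ] yaw deg -35.99 Fx tool 5.7 Fy 1.2 Mz [-0.96 -0.63 -0.02] 0.30198086776901667 j [ 0.15  0.52  2.1  -0.    0.52  0.78]
r 91.51056630957079 15.644679583524372 -90.16333926284679
```

Call:
send_rows(
  moves=[
    [[-0.0013, -0.0003, 0, 0, 0, 0.003], [-0.0022, -0.0004, 0, 0, 0, 0.005], [-0.0022, -0.0004, 0, 0, 0, 0.005]],
  ],
)

```text
t: 32.38
eef_pos: [442.2, 134.0, 32.0]
tcp_rot: [-3.141, -0.001, -0.635]
ft_force: [4.9, -7.0, -2.3]
opening: 0.302
```

```bash
python3 st.py
```

```text
32.3833 [442.2 134.   32. ] yaw deg -36.41 Fx tool 8.1 Fy 2.7 Mz [-1.33 -0.79 -0.01] 0.3020685059110908 j [ 0.15  0.52  2.11 -0.    0.51  0.79]
r 91.43249700210862 15.301437430249585 -90.14303922438359
```

The force rose to 8 N with almost no movement after about 45° (0.78 rad), so the nut is at its stop. Backing off, lifting clear, and checking the jaws.

Call:
send_rows(
  grip=0.1,
  moves=[
    [[0.006, 0, 0, 0, 0, 0], [0.011, 0, 0, 0, 0, 0], [0.011, 0, 0, 0, 0, 0], [0.011, 0, -0.03, 0, 0, 0], [0.011, 0, -0.1, 0, 0, 0], [0.011, 0, -0.18, 0, 0, 0], [0.011, 0, -0.19, 0, 0, 0], [0.011, 0, -0.19, 0, 0, 0], [0.011, 0, -0.19, 0, 0, 0]],
  ],
)

```text
t: 33.13
eef_pos: [444.2, 132.4, 89.1]
tcp_rot: [-3.141, -0.0, -0.635]
ft_force: [-0.7, 0.1, -0.4]
opening: 0.446
```

```bash
python3 st.py
python3 - <<'E'
from h import *
import pickle
c=snap('wrist');pickle.dump(c,open('u1.pkl','wb'));save(c,'u1')
for t,z in (('nut_center',63),('worm_top',66.5),('jaw_seat',62),('handle_grip',60)):
    for d in env.outline_of('wrist',t)[:1]: print(t,np.round(d['xy'],1),round(d['confidence'],2),at(c,d['xy'],z).round(1),d['region'].sum())
s=env.state();R0=R.from_euler('xyz',s['tcp_rot'])
d=env.look_for('wrist','worm_top')[0];w=at(c,d['xy'],66.5);print('worm tool frame',R0.inv().apply(w-s['eef_pos']).round(1),w.round(1))
# bright-steel profile across jaws through the nut centre, perpendicular to jaw direction
th=s['tcp_rot'][2]+np.radians(75);x=np.array([np.cos(th),np.sin(th)]);y=np.array([-x[1],x[0]])
g=cv2.cvtColor(c['image'],cv2.COLOR_RGB2GRAY)
for off in (-4,0,4):
    P=[proj(c,np.append(np.array([508,197.5])+off*x+k*y,62.5)) for k in np.arange(30,-31,-1)]
    print(off,[int(g[int(round(p[1])),int(round(p[0]))]) for p in P])
E
```

```text
33.1333 [444.2 132.4  89.1] yaw deg -36.37 Fx tool -0.6 Fy 0.4 Mz [-0.11  0.19 -0.07] 0.4459171930477757 j [0.15 0.42 2.06 0.   0.67 0.78]
r 91.10934267937496 12.76536895012466 -90.21062952354877
nut_center [305.   82.4] 0.94 [508.1 198.3  63. ] 2570
worm_top [288.5 156.4] 0.6 [475.9 170.3  66.5] 11752
jaw_seat [286.2 155.7] 0.75 [474.8 171.1  62. ] 11585
handle_grip [284.2 157.1] 0.86 [473.3 170.9  60. ] 11330
worm tool frame [  0.8 -50.   21.8] [474.4 172.1  66.5]
-4 [53, 60, 109, 116, 117, 117, 119, 116, 120, 120, 118, 116, 116, 115, 102, 113, 123, 124, 125, 123, 120, 77, 55, 54, 54, 54, 54, 54, 54, 53, 55, 61, 78, 81, 82, 81, 81, 81, 92, 136, 174, 181, 184, 184, 182, 168, 166, 173, 178, 181, 181, 174, 175, 180, 180, 176, 173, 162, 98, 81, 82]
0 [54, 54, 55, 91, 114, 119, 121, 119, 121, 122, 118, 119, 118, 112, 104, 112, 123, 122, 122, 118, 82, 55, 53, 54, 55, 54, 54, 53, 53, 60, 73, 79, 82, 81, 81, 81, 82, 81, 81, 90, 132, 178, 178, 178, 175, 161, 161, 170, 178, 181, 181, 174, 174, 182, 173, 164, 111, 87, 80, 79, 80]
4 [53, 52, 53, 58, 73, 110, 117, 121, 123, 122, 119, 119, 117, 110, 106, 118, 124, 123, 126, 126, 115, 93, 55, 54, 54, 53, 53, 55, 65, 78, 80, 81, 80, 81, 81, 79, 80, 81, 84, 141, 167, 182, 181, 183, 173, 154, 159, 168, 178, 182, 180, 173, 173, 170, 122, 95, 81, 80, 79, 81, 83]
```

The profile across the jaws shows steel against nut on both sides (thin dips at +16 and −15.5 mm, no dark gap), so the fit is snug. The gripper is clear, so I'm handing in.

```bash
python3 -c "
from cell import env
print(env.job_done(), env.state()['t'])"
```

```text
the job is handed in; nothing more can be done
the job is handed in; nothing more can be done
```

The job is handed in: the steel wrench is on the nut with its jaws snug, the nut is turned to its stop, and the gripper is clear. It took about 33 s of robot time out of 66 s. The book, tape and mug were not touched, and the fingers stayed off the nut.

**What I did**
- I gripped the wrench by its handle, lowered it flat over the nut and let go.
- I rolled the worm forward with the shut fingertips, about four strokes, until it stalled.
- I then straddled the handle loosely and pushed the nut round clockwise by about 45° (roughly 0.78 rad).

**Last checks**
- **Jaw fit:** the worm stopped rolling, with side force rising from about 6 N to 10–14 N as the fingertips slipped. The last camera profile showed no gap on either side of the nut. I did not measure the play directly or repeat a worm stroke after tightening.
- **Nut at its stop:** the push rose from about 3.5 N to 8.1 N with almost no further movement. That is right at the force where the jaws begin to be forced open. The total turn rests on the handle angle and force, not on a fresh measurement of the nut.

**What disagreed or went wrong**
- **Fingertip reach:** it did not match the text. The fingertips touched the handle about 31 mm lower by the reported tool height than the given sizes predict, while the camera heights agreed with the reading to a few millimetres. I set grip and press heights by contact instead.
- **Missed grasps:** because of this, the first closings on the handle missed it. One probe pressed the top of the handle with about 50 N, and I saw no effect from it.

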